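# Return a tube rack to the pile on the lift stand

## Task

Put the loose tube rack (the teal one with the 24 small round holes, not the open two-channel trough) squarely on top of the pile of identical racks on the lift stand, edges in line with the pile. The stand may be set to any height, so keep hold of the rack until you feel it touch the pile, set it down gently without pressing hard, and only then let go. Leave the trough where it is.

Things in the scene. Friction and masses are not known exactly. Their poses are not given: they have to be found in the camera images.
- rack: Loose tube rack on the bench: teal plastic block 78 mm long (its x), 52 mm wide (its y), 24 mm high, flat underneath, 6 x 4 small round holes in its flat top; 50 to 110 g. Origin at the centre of its underside, z up. Grip from above across the 52 mm width. It may have changed places with the trough.
- stand: Fixed lift stand: foot plate 130 (x) x 100 (y) x 12 mm, column, platform 94 x 66 mm carrying a fastened pile of two racks like the loose one, centred over the foot, 78 mm side along x, 52 mm along y. Origin: centre of the foot's underside, z up. The column is rigidly locked at an unknown height this pose does not show: the pile's flat top is 108 to 153 mm above the bench.
- trough: Bystander of the same teal plastic and outer size as the rack (78 x 52 x 24 mm) but open on top, with two long channels along its x axis instead of holes. Loose on the bench. Origin at the centre of its underside.

How it is judged:
On the way:
1. the rack, still held between the fingers, touches the pile on the stand, over its place (contact force between rack and stand above 0.4 N and contact force between the fingers and rack above 0.5 N and horizontal distance between rack and stand below 0.02 m and height (world z) of rack above 0.1 m), for 0.04 s.
At the end, for the whole second after the job is handed in: The rack lies upright, released and at rest on top of the pile on the stand, its centre within 15 mm of the pile's centre, its long side within 11 degrees of the pile's (either way round), tilted less than 6 degrees; the trough is within 20 mm of where it was (horizontal distance between rack and stand below 0.015 m and angle between the x axis of rack and the x axis of stand, either way round below 0.2 rad and angle between rack's own z axis and vertical below 0.1 rad and height (world z) of rack above 0.1 m and contact force between rack and stand above 0.2 N and not (contact force between the arm and rack above 0.05 N) and not (contact force between the fingers and rack above 0.05 N) and linear speed of rack below 0.02 m/s and distance of trough from where it was at the start of the episode below 0.02 m); the robot touches nothing.
It fails at once if the rack is pressed on or dropped on the stand with more than 25 N (contact force between rack and stand above 25 N).
It fails at once if the trough is moved more than 20 mm (distance of trough from where it was at the start of the episode above 0.02 m).
It also fails if it takes over 40 s, if anything falls off the work surface, if the arm or the gripper's body presses on something with over 40 N, if the wrist force passes 120 N, or if a joint passes its speed limit or range.

## Robot

A 6-joint arm with a two-finger parallel gripper is mounted at the origin on the work surface. World frame = base frame: x ahead of the robot, y to its left, z up, the work surface at z = 0. Lengths are in m, angles in rad, forces in N, time in s.
With the tool pointing down it reaches from about 0.3 to 0.75 m from the base axis. Payload 8.5 kg.
Tool frame: the origin (TCP) lies at the very end of the fingers, on their centre line; the grasp point (between the pads) lies 19 mm behind it; z points along the fingers, y is the line along which they close (so a half turn about z gives the same grasp; the last joint's range is limited). The gripper opens to 85 mm and grips with 20 to 120 N. Pads are 22 mm wide; open, the fingers measure 114 mm over their backs; the gripper's body (76 mm by 85 mm) begins 54 mm behind the grasp point. The pads swing forward as they close: fully open they stand 13 mm farther back than shut.
Start: joints at [0.938, 0.381, 1.297, -0, 1.464, -0.215], TCP at [0.223, 0.503, 0.231] pointing down, gripper open.
Joint ranges: [-3.11, 3.11], [-0.89, 2.33], [0.22, 2.48], [-1.42, 4.56], [0.17, 2.85], [-2.88, 2.88]. Speed limits (rad/s): [2.39, 2.39, 3.14, 3.14, 3.14, 3.14].

## Interface

Orientations are given as a 3x3 rotation matrix whose columns are the frame's x, y, z axes.
In Python, from rig import r, viewer, sensors gives the robot as it stands (r), with the cameras (viewer) and the readings (sensors).
- The arm moves only by the shell command python3 shift.py 'ROWS' [FORCE]. ROWS is a JSON list of rows, 1 to 10 of them, each written [[dx, dy, dz], [rx, ry, rz], opening]: dx, dy, dz in m, then a rotation vector rx, ry, rz in rad, then the opening from 0.0 (shut) to 1.0 (fully open); each row is the pose to reach, as a shift and turn from the pose commanded when the command began, along the tool's axes at that moment; what a row does not reach only later rows make up. A row lasts 1/12 s, in which the tool goes at most 0.0417 m and 0.125 rad, less where a joint would pass 70% of its speed; a pose out of reach is approached as far as the arm can. The fingers move at their own pace and stop on an object; FORCE is the grip in N (left out, the last holds). Time passes only in rows, so rows that do not move let the fingers close. It prints the time, the measured TCP pose, the force, the opening and the grip force at its end. Input that does not fit is refused with a message, and nothing moves.
- sensors.state(): the state, without advancing time (a new reading comes with each control period).
- viewer.capture(name): name is "scene" or "top" or "wrist"; returns a dict with "pixels" (400x640x3 uint8, blue, green, red), "fx", "fy", "cx", "cy" (pixels), "k1" (the pictures are not rectified: a ray, as slopes to the right and down, at radius r is drawn at 1 + k1 r^2 times it, then the intrinsics apply), "view" (4x4, takes a point from world to camera coordinates); the wrist camera has in their place "mount" (4x4, takes a point from camera to tool coordinates, whose origin is the TCP and whose axes are the flange's). Camera axes: x right, y up, looking along -z (the intrinsics and any distortion apply to the point x, -y, -z); pixel columns grow to the right and rows downward; lengths in m; the calibration is good to about 2 mm. A picture is of the moment at which its call begins: read the wrist's pose just before it. There is no depth.
- r.finish_job(): hands the job in; it is judged then, once.
The state is a dict: "time": time; "q": joint angles; "dq": joint speeds; "effort": joint torques, N m; "tool_pos": TCP position; "ee_rot": TCP orientation; "wrist_force": force on the tool from outside, world axes, zero at the start; "moment": the same for the moment, N m; "grip_width": opening from 0.0 (shut) to 1.0 (fully open); "grip_force": force on a finger pad.
Only numpy, scipy, OpenCV 4.12 (cv2) and the standard library are available. Lean on these libraries where they do the work, as an engineer would, in place of code of your own. Each camera call takes 0.05 s, during which the arm holds its last target. There are 200 camera calls.

## Working session

There is one attempt and no reset: what is moved stays moved. The work goes in short steps, Python scripts to look and compute and a shell command to move; the robot and the scene stay as the last step left them, time stands still between calls to the robot, and variables do not carry over. Pictures are saved under pics/ and viewed, at most 10 in all, crops included, and the job is handed in when it is done.

```bash
ls; mkdir -p pics; python3 - <<'E'
from rig import r, viewer, sensors
import cv2,numpy as np
s=sensors.state();print(s['time'],s['tool_pos'],np.round(s['ee_rot'],3).tolist(),s['grip_width'])
for n in("scene","top"):
    c=viewer.capture(n);cv2.imwrite(f"pics/{n}0.png",c['pixels']);print({k:(np.round(v,4).tolist() if k=='view' else v) for k,v in c.items() if k!='pixels'})
E
```

```text
pics
rig.py
shift.py
0.0 [0.22299127 0.50244342 0.23072318] [[-0.914, 0.406, -0.001], [0.406, 0.914, -0.001], [0.0, -0.001, -1.0]] 0.9991367642747262
{'fx': 415.1972981269376, 'fy': 415.1972981269376, 'cx': 324.47264571293, 'cy': 191.41762373671463, 'k1': -0.10592942681200607, 'view': [[0.7056, 0.7086, -0.0107, -0.3802], [-0.5005, 0.5089, 0.7004, 0.2266], [0.5017, -0.4888, 0.7137, -1.006], [0.0, 0.0, 0.0, 1.0]]}
{'fx': 390.646753546402, 'fy': 390.646753546402, 'cx': 321.61914968822765, 'cy': 195.72683095727547, 'k1': 0.018970228952375146, 'view': [[-0.0236, -0.9997, -0.003, 0.0344], [0.9802, -0.0238, 0.1966, -0.5213], [-0.1966, 0.0017, 0.9805, -0.6888], [0.0, 0.0, 0.0, 1.0]]}
```

View pics/scene0.png

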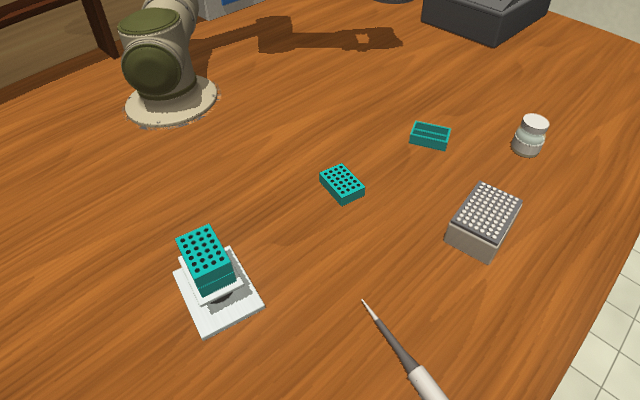

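View pics/top0.png

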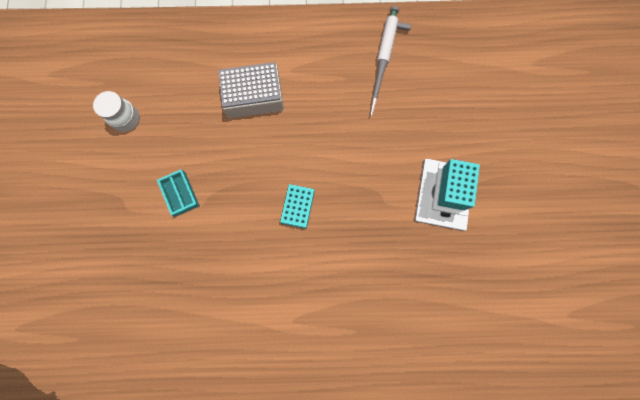

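The scene view shows the loose rack at (342,183), the trough at (431,135) and the pile top at (203,250). In the top view they are at (297,206), (177,193) and (462,184). The rack and trough are easy to tell apart. Next I'll measure the top faces from both views.

```bash
cat > h.py <<'E'
import cv2,numpy as np
def ray(c,uv):
    k=np.array([[c['fx'],0,c['cx']],[0,c['fy'],c['cy']],[0,0,1]])
    p=cv2.undistortPoints(np.float64(uv).reshape(-1,1,2),k,np.array([c['k1'],0,0,0.]))[:,0]
    d=np.c_[p[:,0],-p[:,1],-np.ones(len(p))]
    T=np.linalg.inv(c['view']); return T[:3,3],d@T[:3,:3].T
def plane(c,uv,z):
    o,d=ray(c,uv); return o+d*((z-o[2])/d[:,2])[:,None]
def tri(rays):
    A=0;b=0
    for o,d in rays:
        d=d/np.linalg.norm(d);P=np.eye(3)-np.outer(d,d);A=A+P;b=b+P@o
    x=np.linalg.solve(A,b)
    return x,[np.linalg.norm((np.eye(3)-np.outer(d,d)/(d@d))@(x-o)) for o,d in rays]
def topfaces(img,box,vmin=None):
    x0,y0,x1,y1=box; s=img[y0:y1,x0:x1]; S=8
    s=cv2.resize(s,None,fx=S,fy=S,interpolation=cv2.INTER_CUBIC)
    h=cv2.cvtColor(s,cv2.COLOR_BGR2HSV); teal=cv2.inRange(h,(78,100,50),(98,255,255))
    v=h[...,2]; t,_=cv2.threshold(v[teal>0],0,255,cv2.THRESH_OTSU)
    t=vmin or t
    m=teal&((v>t).astype(np.uint8)*255)
    m=cv2.morphologyEx(m,cv2.MORPH_OPEN,np.ones((9,9)))
    cs,_=cv2.findContours(m,0,2); c=cv2.convexHull(max(cs,key=cv2.contourArea))
    q=cv2.approxPolyN(c,4,ensure_convex=True)[0] if hasattr(cv2,'approxPolyN') else cv2.boxPoints(cv2.minAreaRect(c))
    f=lambda p:(np.float64(p).reshape(-1,2)+.5)/S-.5+[x0,y0]
    return t,f(q),s,q
E
python3 - <<'E'
from rig import r, viewer, sensors
from h import *
B={'rack':((310,155,375,212),(272,177,325,236)),'pile':((165,215,250,305),(430,152,490,218))}
cs=[viewer.capture("scene"),viewer.capture("top")]
for n,bx in B.items():
    Q=[];ims=[]
    for c,b in zip(cs,bx):
        t,q,s,qq=topfaces(c['pixels'],b);Q.append(q);print(n,t,np.round(q,1).tolist())
        cv2.polylines(s,[qq.reshape(-1,1,2).astype(int)],True,(0,0,255),1);ims.append(cv2.resize(s,(380,280)))
    cv2.imwrite(f"pics/q_{n}.png",np.hstack(ims))
    z=.024 if n=='rack' else .13
    P=[plane(c,q,z)[:,:2] for c,q in zip(cs,Q)]
    best=min(((np.linalg.norm(P[0]-P[0].mean(0)-(np.roll(P[1][::f],k,0)-P[1].mean(0))),f,k) for f in(1,-1) for k in range(4)))
    q1=np.roll(Q[1][::best[1]],best[2],0)
    R0=ray(cs[0],Q[0]);R1=ray(cs[1],q1);X=[]
    for i in range(4):
        x,e=tri([(R0[0],R0[1][i]),(R1[0],R1[1][i])]);X.append(x);print(np.round(x,4),np.round(e,4))
    X=np.array(X);print('centre',X.mean(0),'sides',np.linalg.norm(X-np.roll(X,1,0),axis=1))
    for i in range(4):
        d=X[i]-X[i-1]; print('yaw',np.degrees(np.arctan2(d[1],d[0]))%180)
E
python3 -c "
import cv2,numpy as np
cv2.imwrite('pics/q.png',np.vstack([cv2.imread('pics/q_%s.png'%n) for n in('rack','pile')]))"
```

```text
rack 142.0 [[365.2, 186.7], [341.4, 197.8], [318.2, 172.1], [341.3, 162.6]]
rack 175.0 [[313.8, 189.1], [305.7, 227.2], [279.9, 221.7], [288.4, 183.9]]
[0.5545 0.088  0.0207] [0.0011 0.0011]
[0.5427 0.0377 0.0205] [0.0009 0.0009]
[0.4667 0.0546 0.0223] [0.0005 0.0005]
[0.4789 0.1048 0.0219] [0.0008 0.0008]
centre [0.51072089 0.07129483 0.02134419] sides [0.07739761 0.05169448 0.07788974 0.05163029]
yaw 167.479051409801
yaw 76.89611149559245
yaw 167.42593292937605
yaw 76.36254844338951
pile 144.0 [[230.8, 261.2], [193.2, 279.3], [173.7, 238.3], [208.7, 222.9]]
pile 158.0 [[478.9, 164.1], [473.6, 206.3], [444.2, 200.6], [450.1, 158.7]]
[ 0.5733 -0.2077  0.1061] [0.0009 0.0009]
[ 0.5619 -0.2586  0.1055] [0.0002 0.0002]
[ 0.4859 -0.2416  0.1061] [0.0001 0.0001]
[ 0.4975 -0.191   0.1066] [0.0005 0.0005]
centre [ 0.52967151 -0.22472912  0.10606142] sides [0.07764334 0.05213051 0.07788483 0.05184236]
yaw 167.5878635519098
yaw 77.3788265125542
yaw 167.37582096033418
yaw 77.11256081053024
```

View pics/q.png

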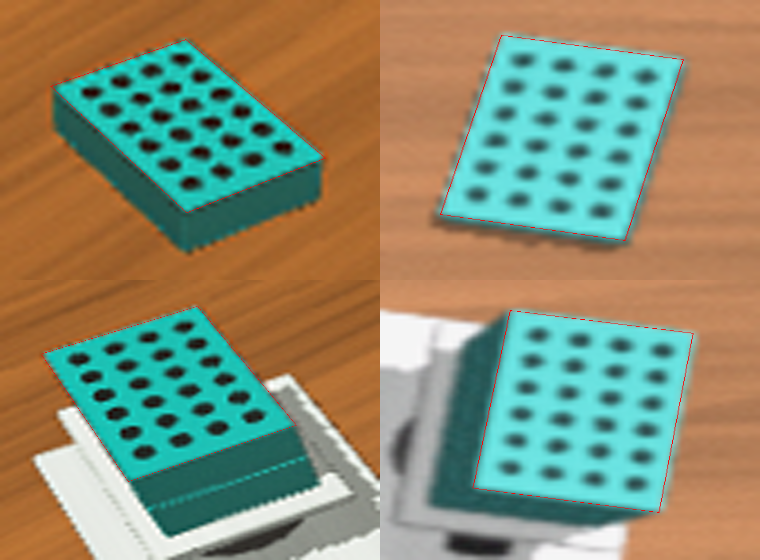

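Both top faces fit well. The sides measure 77.6 × 51.8 mm, against 78 × 52 given. The rack top centre is at (0.511, 0.071) and triangulates to z = 21.3 mm, where the text gives 24 mm, so z reads about 2.5 mm low. The pile top is at (0.530, -0.225), z ≈ 0.106–0.109. Both long sides lie at a yaw of about 167.4°. I'll move above the rack.

```bash
python3 shift.py '[[[-0.22,-0.14,0.06],[0,0,-0.1],1],[[-0.22,-0.14,0.06],[0,0,-0.1],1],[[-0.22,-0.14,0.06],[0,0,-0.1],1],[[-0.22,-0.14,0.06],[0,0,-0.1],1],[[-0.438,-0.277,0.12],[0,0,-0.2],1],[[-0.438,-0.277,0.12],[0,0,-0.2],1],[[-0.438,-0.277,0.12],[0,0,-0.2],1],[[-0.438,-0.277,0.12],[0,0,-0.2],1],[[-0.438,-0.277,0.12],[0,0,-0.2],1],[[-0.438,-0.277,0.12],[0,0,-0.2],1]]' 30
cat > d.py <<'E'
import sys,numpy as np
from rig import r, viewer, sensors
s=sensors.state();t=np.array(eval(sys.argv[1]));R=np.array(s['ee_rot'])
y=np.degrees(np.arctan2(R[1,1],R[0,1]))
print('t',round(s['time'],2),'tcp',np.round(s['tool_pos'],4),'yaw y',round(y,2),'tilt',np.round(R[:,2],4),'delta tool',np.round(R.T@(t-s['tool_pos']),4),'rz',round(np.radians(y-77.45),4),'F',np.round(s['wrist_force'],2),'grip',round(s['grip_width'],3),round(s['grip_force'],1))
E
python3 d.py '(.5107,.0713,.11)'
```

```text
time: 1.03
tool_pos: [0.4488, 0.164, 0.1372]
ee_rot: [[-0.976, 0.216, 0.0], [0.216, 0.976, 0.0], [-0.0, 0.0, -1.0]]
wrist_force: [0.7, 1.6, -0.9]
grip_width: 0.996
grip_force: 0.0
t 1.03 tcp [0.4488 0.164  0.1372] yaw y 77.52 tilt [ 1.e-04  1.e-04 -1.e+00] delta tool [-0.0805 -0.0771  0.0272] rz 0.0012 F [ 0.72  1.59 -0.86] grip 0.996 0.0
```

```bash
python3 shift.py '[[[-0.08,-0.077,0.027],[0,0,0],1],[[-0.08,-0.077,0.027],[0,0,0],1],[[-0.08,-0.077,0.027],[0,0,0],1],[[-0.08,-0.077,0.027],[0,0,0],1],[[-0.08,-0.077,0.027],[0,0,0],1],[[-0.08,-0.077,0.027],[0,0,0],1]]' >/dev/null;python3 d.py '(.5107,.0713,.11)'
```

```text
t 1.53 tcp [0.5091 0.0738 0.1106] yaw y 77.52 tilt [-7.e-04  3.e-04 -1.e+00] delta tool [-0.0021 -0.0021  0.0006] rz 0.0012 F [-0.86 -0.42  0.52] grip 0.996 0.0
```

```bash
python3 shift.py '[[[0,0,0],[0,0,0],1],[[0,0,0],[0,0,0],1]]' >/dev/null;python3 d.py '(.5107,.0713,.11)'; cat > w.py <<'E'
import sys
from rig import r, viewer, sensors
from h import *
s=sensors.state();c=viewer.capture("wrist");cv2.imwrite(f"pics/{sys.argv[1]}.png",c['pixels'])
T=np.eye(4);T[:3,:3]=s['ee_rot'];T[:3,3]=s['tool_pos'];c['view']=np.linalg.inv(T@np.array(c['mount']))
t,q,_,_=topfaces(c['pixels'],(0,0,640,400));X=plane(c,q,float(sys.argv[2]))
print(t,np.round(q),np.round(X,4),X.mean(0),'sides',np.linalg.norm(X-np.roll(X,1,0),axis=1))
E
python3 w.py w1 .024
```

```text
t 1.7 tcp [0.5091 0.0744 0.111 ] yaw y 77.62 tilt [ 4.e-04  0.e+00 -1.e+00] delta tool [-0.0022 -0.0027  0.001 ] rz 0.0029 F [ 0.2   0.1  -0.25] grip 1.001 0.0
165.0 [[351. 184.]
 [348. 252.]
 [283. 252.]
 [281. 181.]] [[0.5001 0.0985 0.024 ]
 [0.5541 0.086  0.024 ]
 [0.5428 0.0362 0.024 ]
 [0.4874 0.049  0.024 ]] [0.52109183 0.0674277  0.024     ] sides [0.05112667 0.05542699 0.05110934 0.05679465]
```

View pics/w1.png

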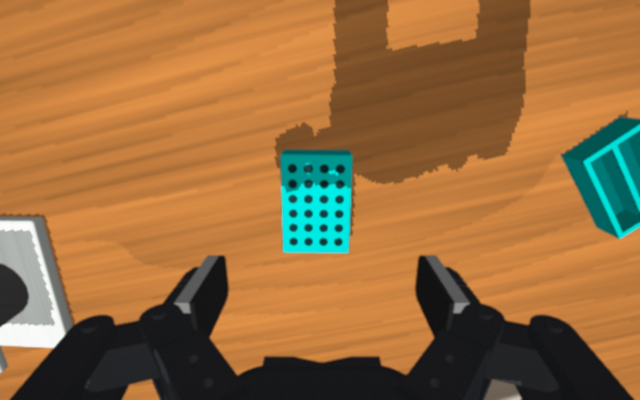

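The wrist view shows the rack at (317,202), partly in the arm's shadow, lying squarely between the fingers. Its lit edge agrees with the earlier measurement to 1.5 mm. Next I descend and close.

```bash
python3 shift.py '[[[-0.002,-0.0035,0.03],[0,0,0],1],[[-0.002,-0.0035,0.06],[0,0,0],1],[[-0.002,-0.0035,0.08],[0,0,0],1],[[-0.002,-0.0035,0.093],[0,0,0],1],[[-0.002,-0.0035,0.1],[0,0,0],1],[[-0.002,-0.0035,0.105],[0,0,0],1],[[-0.002,-0.0035,0.105],[0,0,0],1]]' >/dev/null;python3 d.py '(.5106,.0705,.004)'
```

```text
t 2.33 tcp [0.5106 0.0699 0.0054] yaw y 77.56 tilt [-4.e-04  0.e+00 -1.e+00] delta tool [0.0001 0.0006 0.0014] rz 0.0018 F [-0.11  0.45  0.64] grip 0.997 0.0
```

```bash
python3 shift.py '[[[0,0,0.001],[0,0,0],0.7],[[0,0,0.001],[0,0,0],0.55],[[0,0,0.001],[0,0,0],0.3],[[0,0,0.001],[0,0,0],0.3],[[0,0,0.001],[0,0,0],0.3],[[0,0,0.001],[0,0,0],0.3],[[0,0,0.001],[0,0,0],0.3],[[0,0,0.001],[0,0,0],0.3]]' 30 >/dev/null;python3 d.py '(.5106,.0705,.15)'
```

```text
t 3.0 tcp [0.5111 0.0696 0.0054] yaw y 77.52 tilt [ 1.5e-03 -1.0e-04 -1.0e+00] delta tool [ 0.0005  0.0008 -0.1446] rz 0.0012 F [-1.17  0.47  6.48] grip 0.607 31.8
```

```bash
python3 shift.py '[[[0,0,-0.01],[0,0,0],0.3],[[0,0,-0.03],[0,0,0],0.3],[[0,0,-0.06],[0,0,0],0.3],[[0,0,-0.09],[0,0,0],0.3],[[0,0,-0.12],[0,0,0],0.3],[[0,0,-0.14],[0,0,0],0.3],[[0,0,-0.15],[0,0,0],0.3],[[0,0,-0.15],[0,0,0],0.3],[[0,0,-0.15],[0,0,0],0.3]]' >/dev/null;python3 d.py '(.5297,-.2247,.155)'; python3 w.py w2 .024
```

```text
t 3.75 tcp [0.5105 0.0695 0.155 ] yaw y 77.52 tilt [ 7.e-04 -2.e-04 -1.e+00] delta tool [-0.0823 -0.2831  0.    ] rz 0.0013 F [ 0.09  0.49 -1.9 ] grip 0.6 31.7
176.0 [[378. 310.]
 [375. 350.]
 [267. 349.]
 [262. 277.]] [[ 0.6474  0.0964  0.024 ]
 [ 0.6956  0.0853  0.024 ]
 [ 0.67   -0.0234  0.024 ]
 [ 0.5861 -0.0052  0.024 ]] [0.64977836 0.03827025 0.024     ] sides [0.1186609  0.04941488 0.11173265 0.08585465]
```

View pics/w2.png

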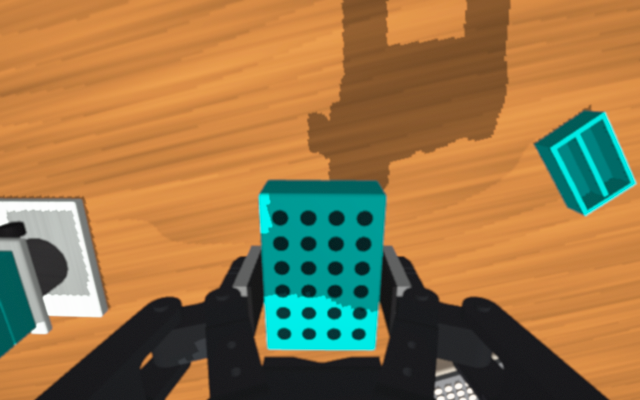

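The rack is held squarely at (322,270), with the stand to the left and the trough to the right, untouched. I'll check that it hangs level in the grip by casting its corners onto the expected top plane.

```bash
python3 - <<'E'
from rig import r, viewer, sensors
from h import *
s=sensors.state();c=viewer.capture("wrist");T=np.eye(4);T[:3,:3]=s['ee_rot'];T[:3,3]=s['tool_pos'];M=np.array(c['mount']);c['view']=np.linalg.inv(T@M)
print(np.round(M,3).tolist())
im=c['pixels'];h=cv2.cvtColor(im,cv2.COLOR_BGR2HSV);t=cv2.inRange(h,(78,100,50),(98,255,255))
for y in (200,342):
    x=np.flatnonzero(t[y,230:410])+230;print(y,x.min(),x.max())
print(h[176:200,300,2])
y=next(i for i in range(185,200) if abs(int(h[i,300,2])-int(h[i-2,300,2]))>10);print(y)
# hole centres
s8=cv2.inRange(h,(0,0,0),(180,255,45))
cs,_=cv2.findContours(s8[205:345,265:380],0,2)
P=np.array([cv2.minEnclosingCircle(k)[0] for k in cs if 40<cv2.contourArea(k)<400])+[265,205];print(len(P))
X=plane(c,P,.1736);L=(X-np.array(s['tool_pos']))@np.array(s['ee_rot'])
o=np.argsort(L[:,0]);print(np.round(L[o],4).tolist(),L.mean(0))
E
```

```text
[[0.001, 0.954, 0.3, 0.076], [1.0, -0.001, -0.0, 0.0], [0.0, 0.3, -0.954, -0.142], [0.0, 0.0, 0.0, 1.0]]
200 259 385
342 267 375
[219 220 208 163 107  96  96  96  96  96  96  97  97  97  98  98 102 117
 136 143 151 154 156 155]
193
16
[[-0.0054, 0.017, -0.0194], [-0.0054, 0.0057, -0.0194], [-0.0052, -0.0055, -0.0194], [-0.0049, -0.0168, -0.0194], [0.0058, 0.0171, -0.0194], [0.0059, -0.0056, -0.0194], [0.0059, -0.017, -0.0194], [0.0061, 0.0058, -0.0194], [0.0172, 0.0171, -0.0194], [0.0172, -0.0055, -0.0194], [0.0173, 0.0057, -0.0194], [0.0176, -0.0168, -0.0194], [0.0285, 0.0172, -0.0194], [0.0285, 0.0059, -0.0194], [0.0287, -0.0168, -0.0194], [0.0287, -0.0054, -0.0194]] [ 0.01165229  0.00013539 -0.01941576]
```

The rack is level and centred in the grip: hole pitch is 11.4 mm both ways and the offset is about 0. I'll carry it over the pile.

```bash
python3 shift.py '[[[-0.005,-0.016,0],[0,0,0],0.3],[[-0.014,-0.048,0],[0,0,0],0.3],[[-0.024,-0.084,0],[0,0,0],0.3],[[-0.035,-0.12,0],[0,0,0],0.3],[[-0.046,-0.157,0],[0,0,0],0.3],[[-0.056,-0.193,0],[0,0,0],0.3],[[-0.066,-0.228,0],[0,0,0],0.3],[[-0.075,-0.258,0],[0,0,0],0.3],[[-0.08,-0.275,0],[0,0,0],0.3],[[-0.082,-0.283,0],[0,0,0],0.3]]' >/dev/null;python3 shift.py '[[[0,0,0],[0,0,0],0.3],[[0,0,0],[0,0,0],0.3],[[0,0,0],[0,0,0],0.3]]' >/dev/null; python3 d.py '(.5297,-.2247,.114)'
python3 - <<'E'
from rig import r, viewer, sensors
import cv2,numpy as np
a=viewer.capture("scene")['pixels'][150:350,120:320];b=viewer.capture("top")['pixels'][100:300,380:580]
cv2.imwrite("pics/p3.png",cv2.resize(np.hstack([a,b]),(800,400)))
E
```

```text
t 4.93 tcp [ 0.5295 -0.223   0.1543] yaw y 77.59 tilt [-7.e-04  9.e-04 -1.e+00] delta tool [-0.0006 -0.0016  0.0403] rz 0.0025 F [ 0.05 -0.   -1.79] grip 0.599 31.7
```

View pics/p3.png

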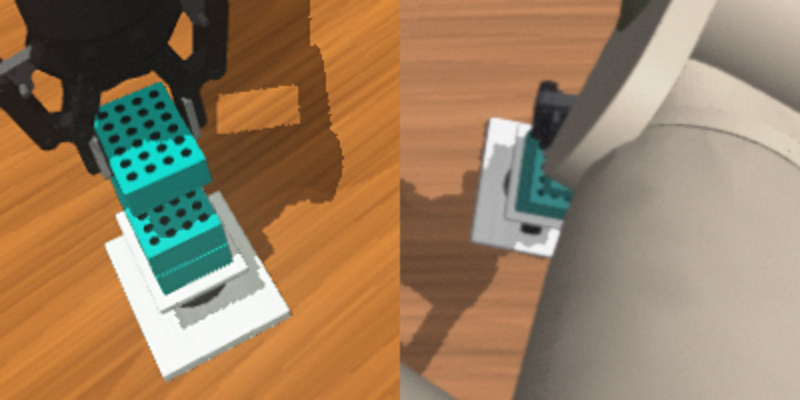

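The rack hangs level above the pile with its edges parallel to it, at crop (155,150) over (190,230). I'll descend to just above the pile, then step down until I feel contact.

```bash
python3 shift.py '[[[-0.0005,-0.0016,0.008],[0,0,0],0.3],[[-0.0005,-0.0016,0.018],[0,0,0],0.3],[[-0.0005,-0.0016,0.027],[0,0,0],0.3],[[-0.0005,-0.0016,0.033],[0,0,0],0.3],[[-0.0005,-0.0016,0.034],[0,0,0],0.3],[[-0.0005,-0.0016,0.034],[0,0,0],0.3],[[-0.0005,-0.0016,0.034],[0,0,0],0.3]]' >/dev/null; python3 d.py '(.5297,-.2247,.114)'
for i in 1; do python3 shift.py '[[[0,0,0.0005],[0,0,0],0.3],[[0,0,0.001],[0,0,0],0.3],[[0,0,0.0015],[0,0,0],0.3],[[0,0,0.002],[0,0,0],0.3],[[0,0,0.002],[0,0,0],0.3]]' >/dev/null; python3 d.py '(.5297,-.2247,.114)';done
```

```text
t 5.62 tcp [ 0.5299 -0.2262  0.1207] yaw y 77.52 tilt [ 2.e-04 -1.e-04 -1.e+00] delta tool [0.0005 0.0015 0.0067] rz 0.0012 F [ 0.13 -0.15 -1.62] grip 0.6 31.7
t 6.03 tcp [ 0.5298 -0.2261  0.1186] yaw y 77.52 tilt [-0.  0. -1.] delta tool [0.0004 0.0014 0.0046] rz 0.0012 F [-0.05 -0.68 -1.19] grip 0.604 31.7
```

```bash
python3 shift.py '[[[0,0.001,0.0005],[0,0,0],0.3],[[0,0.001,0.001],[0,0,0],0.3],[[0,0.001,0.0015],[0,0,0],0.3],[[0,0.001,0.002],[0,0,0],0.3],[[0,0.001,0.002],[0,0,0],0.3]]' >/dev/null; python3 d.py '(.5297,-.2247,.114)'
```

```text
t 6.45 tcp [ 0.53   -0.2252  0.1165] yaw y 77.52 tilt [-2.e-04  1.e-04 -1.e+00] delta tool [0.0004 0.0004 0.0025] rz 0.0012 F [-0.57 -0.01 -0.21] grip 0.6 31.7
```

```bash
python3 shift.py '[[[0,0,0.0003],[0,0,0],0.3],[[0,0,0.0006],[0,0,0],0.3],[[0,0,0.001],[0,0,0],0.3],[[0,0,0.001],[0,0,0],0.3],[[0,0,0.001],[0,0,0],0.3]]' >/dev/null; python3 d.py '(.5297,-.2247,.114)'
```

```text
t 6.87 tcp [ 0.53   -0.2252  0.1156] yaw y 77.52 tilt [-1.e-04  0.e+00 -1.e+00] delta tool [0.0004 0.0004 0.0016] rz 0.0013 F [ 0.65  0.62 -1.46] grip 0.599 31.7
```

```bash
python3 shift.py '[[[0,0,0.0003],[0,0,0],0.3],[[0,0,0.0006],[0,0,0],0.3],[[0,0,0.001],[0,0,0],0.3],[[0,0,0.001],[0,0,0],0.3],[[0,0,0.001],[0,0,0],0.3]]' >/dev/null; python3 d.py '(.5297,-.2247,.114)'
```

```text
t 7.28 tcp [ 0.53   -0.2252  0.1146] yaw y 77.52 tilt [-1.e-04  0.e+00 -1.e+00] delta tool [0.0004 0.0004 0.0006] rz 0.0012 F [-0.24 -0.32 -0.77] grip 0.602 31.7
```

```bash
python3 shift.py '[[[0,0,0.0002],[0,0,0],0.3],[[0,0,0.0004],[0,0,0],0.3],[[0,0,0.0006],[0,0,0],0.3],[[0,0,0.0006],[0,0,0],0.3],[[0,0,0.0006],[0,0,0],0.3]]' >/dev/null; python3 d.py '(.5297,-.2247,.114)'
```

```text
t 7.7 tcp [ 0.53   -0.2252  0.1143] yaw y 77.52 tilt [ 2.e-04 -1.e-04 -1.e+00] delta tool [0.0004 0.0004 0.0003] rz 0.0012 F [-2.09  0.87  3.2 ] grip 0.603 32.1
```

Contact: the vertical force rose from about -1.2 N to +3.2 N and the descent stalled at a rack underside of about 0.109, which matches the measured pile top. I'll hold briefly to confirm, then release.

```bash
python3 shift.py '[[[0,0,0],[0,0,0],0.3],[[0,0,0],[0,0,0],0.3]]' >/dev/null; python3 d.py '(.5297,-.2247,.114)'; python3 shift.py '[[[0,0,0],[0,0,0],0.63],[[0,0,0],[0,0,0],0.68],[[0,0,0],[0,0,0],0.75],[[0,0,0],[0,0,0],0.8],[[0,0,0],[0,0,0],0.8]]' >/dev/null; python3 d.py '(.5297,-.2247,.114)'
```

```text
t 7.87 tcp [ 0.53   -0.2252  0.1143] yaw y 77.52 tilt [ 2.e-04 -2.e-04 -1.e+00] delta tool [0.0004 0.0004 0.0003] rz 0.0012 F [-1.81  1.33  5.11] grip 0.599 32.2
t 8.28 tcp [ 0.53   -0.2252  0.1139] yaw y 77.52 tilt [-2.e-04  1.e-04 -1.e+00] delta tool [ 0.0004  0.0004 -0.0001] rz 0.0013 F [-0.31 -0.63  0.43] grip 0.798 0.0
```

Released. I'll rise straight up and back away to the side so the cameras can see the pile.

```bash
python3 shift.py '[[[0,0,-0.01],[0,0,0],0.8],[[0,0,-0.03],[0,0,0],0.8],[[0,0,-0.06],[0,0,0],0.8],[[0,0,-0.09],[0,0,0],0.8],[[0,0,-0.12],[0,0,0],0.8],[[0.03,0.03,-0.12],[0,0,0],0.8],[[0.06,0.06,-0.12],[0,0,0],0.8],[[0.09,0.09,-0.12],[0,0,0],0.8],[[0.12,0.12,-0.12],[0,0,0],0.8],[[0.14,0.14,-0.12],[0,0,0],0.8]]' >/dev/null; python3 shift.py '[[[0,0.03,0],[0,0,0],0.8],[[0,0.06,0],[0,0,0],0.8],[[0,0.09,0],[0,0,0],0.8],[[0,0.12,0],[0,0,0],0.8],[[0,0.15,0],[0,0,0],0.8],[[0,0.15,0],[0,0,0],0.8],[[0,0.15,0],[0,0,0],0.8]]' >/dev/null; python3 d.py '(.5297,-.2247,.114)'
python3 - <<'E'
from rig import r, viewer, sensors
import cv2,numpy as np
a=viewer.capture("scene")['pixels'][130:330,120:320];b=viewer.capture("top")['pixels'][100:300,380:580]
cv2.imwrite("pics/p4.png",cv2.resize(np.hstack([a,b]),(800,400)))
E
```

```text
t 9.7 tcp [0.456  0.0893 0.2346] yaw y 77.68 tilt [ 7.e-04 -2.e-04 -1.e+00] delta tool [-0.1389 -0.291   0.1207] rz 0.0041 F [0.15 0.83 0.39] grip 0.799 0.0
```

View pics/p4.png

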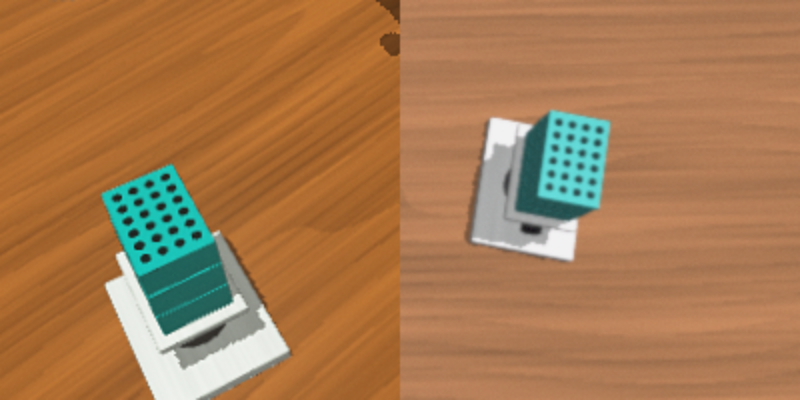

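The pictures show three racks stacked with flush edges, the placed rack's top at crop (160,215), and the arm clear of it. I'm handing in.

```bash
python3 -c "
from rig import r, viewer, sensors
print(r.finish_job())"
```

```text
the job is handed in; nothing more can be done
None
```

The loose rack is on top of the pile, edges flush in the camera views; it was set down with about 6 N, released, and handed in at about 10 s with the trough left alone (the hand-in returned no verdict).

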